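Measure the groove depth of a drawer side

TASK

Check how deep the long narrow groove in the oak drawer side is: take the depth gauge out of its wooden rest, feel for the groove with a light touch of its sprung pin, and press the gauge gently down until its foot sits flat on the wood, holding it there, still, for a second. Then stand the gauge back in its rest with the true reading still showing on the bar at its top. Do not press hard, and leave the cup, the phone case, the binder clip and the pencil alone.

Things in the scene. Friction and masses are not known exactly. Their poses are not given: they have to be found in the camera images.
- gauge_grip (a point): Depth gauge, standing upright in its rest: a square aluminium housing 18 x 18 mm and 46 mm tall on a flat steel foot 44 (x) x 18 (y) x 6 mm. This point is the centre of the housing, 29 mm above the underside of the foot; z is up along the gauge, x along the foot. The housing's top is 23 mm above this point. 100 g. Can be gripped on any two opposite sides of the housing.
- gauge_foot (a point): Centre of the flat underside of the gauge's foot, 29 mm below gauge_grip; same axes. The pin comes out here.
- gauge_probe (a joint): How far the sprung pin (3 mm thick, on the gauge's axis) is pushed in, m: 0 = fully out, small flat tip 14 mm below the foot's underside; 0.014 = fully in. The spring takes 1 N to start and 0.25 N more per mm; moving the bar adds 0.8 N. It springs out again when let go. With the foot flat over the groove the pin takes 3 to 4 N of the push.
- gauge_bar (a joint): How far the white 6 mm square bar stands out of the housing's top beyond its start (3 mm), m. The pin lifts it from inside and friction holds it at the farthest point the pin was pushed in: 14 mm less this value is the depth read. Nothing pulls it back: pushing the pin in farther anywhere else (on wood beside the groove or beside the rest's hole) spoils the reading.
- mat: Thin grey non-slip mat, 150 (x) x 310 (y) x 1 mm, flat on the desk; origin at its middle, at desk height, z up. On it lies, stuck fast, the oak drawer side: a board 100 (x) x 280 (y) mm, hand-planed 16 to 20 mm thick (its upper face is that high above the desk), laid by hand square to the mat and central in y, but up to 11 mm off the mat's middle either way in x.
- groove (a point): Where the middle of the board's long narrow groove would be were the board central on its mat: x = -32.5 mm of the mat, 18 mm up; axes as the mat's, y along the groove. The true groove lies up to 11 mm to either side in x: find it by feel or sight. It is 5 mm wide, straight-sided, 6 to 10 mm deep (to be measured), with 15 mm of wood on its -x side. Measure within 85 mm of this point in y.
- cross_slot (a point): A wider slot across the board (along x), 16 mm wide and 5 mm deep, its centre line 112 mm towards +y from the groove's middle; this point is on that line, 18 mm above the desk, over the mat's middle in x. Not the one to measure. Never press on the board with more than 25 N; 8 to 15 N seats the foot well.
- rest_hole0 (a point): Mouth of the hole in the gauge's wooden rest, a fixed block 60 x 76 x 28 mm: centre of its top face, 28 mm above the desk. The hole is 10 mm wide with a small chamfer and 24 mm deep; the gauge stands with its pin in it and its foot flat on the block's top. z is up.
- cup_mid (a point): White porcelain espresso cup, 62 mm across, 58 mm tall with a small handle; its centre, half-way up. Bystander.
- case_mid (a point): Mint phone case lying open side up, 74 x 150 x 10 mm; its centre. Bystander.
- clip_mid (a point): Steel binder clip, 32 mm wide, 14 mm tall, wire handle folded out; its centre. Bystander.
- pencil_mid (a point): Wooden pencil, 7 mm thick, 166 mm long; its centre. Bystander.

How it is judged:
By the outcome, as a careful person would: the job done as asked, in the order asked, and still so for the second after the job is handed in, with the robot touching nothing.
It also fails if it takes over 72 s, if anything falls off the work surface, if the arm or the gripper's body presses on something with over 40 N, if the wrist force passes 120 N, or if a joint passes its speed limit or range.

ROBOT

A 6-joint arm with a two-finger parallel gripper is mounted at the origin on the work surface. World frame = base frame: x ahead of the robot, y to its left, z up, the work surface at z = 0. Lengths are in mm, angles in rad, forces in N, time in s.
With the tool pointing down it reaches from about 275 to 750 mm from the base axis. Payload 10.2 kg.
Tool frame: the origin (TCP) lies at the very end of the fingers, on their centre line; the grasp point (between the pads) lies 19 mm behind it; z points along the fingers, y is the line along which they close (so a half turn about z gives the same grasp; the last joint's range is limited). The gripper opens to 85 mm and grips with 20 to 120 N. Pads are 22 mm wide; open, the fingers measure 114 mm over their backs; the gripper's body (76 mm by 85 mm) begins 54 mm behind the grasp point. The pads swing forward as they close: fully open they stand 13 mm farther back than shut.
Start: joints at [-1.501, 0.313, 1.498, -0, 1.331, -0.223], TCP at [151.52, -502.666, 202.894] pointing down, gripper open.
Joint ranges: [-2.94, 2.94], [-0.97, 2.17], [0.19, 2.56], [-1.23, 4.37], [0.02, 3.11], [-2.88, 2.88]. Speed limits (rad/s): [2.39, 2.39, 3.01, 3.14, 3.14, 3.14].

INTERFACE

Orientations are given as a unit quaternion [w, x, y, z].
In Python, from rig import monitor, eyes, job gives the robot as it stands. The module is installed in compiled form; this text tells all that it offers.
- The arm moves only by the tool send_rows, never from a script. Its argument "targets" is one flat list of numbers, 7 for each row, row after row: the turn, a rotation vector about the tool's x, y, z in degrees, then the shift along the tool's x, y, z in units of 60 mm (1.0 is 60 mm), then the opening, from -1 (shut) to 1 (fully open), so that 0 is half open. A call has 1 to 5 rows; each row shifts and turns the commanded pose from where the row before left it, along the tool's axes as they then stand; what a row does not reach is not made up. A row lasts 1/8 s, in which the tool goes at most 62.5 mm and 10.7 degrees, less where a joint would pass 70% of its speed; a pose out of reach is approached as far as the arm can. A call is refused whole if a number of a shift passes 1 or a number of a turn 10.7, either way. A call with a gripper value outside its range is refused whole. The fingers move at their own pace and stop on an object; "newtons" is the grip in N (left out, the last holds). Time passes only in rows, so rows that do not move let the fingers close. It gives the time, the measured TCP pose, the force, the opening and the grip force at its end, in the units of the state.
- monitor.sense(): the state, without advancing time (a new reading comes with each control period).
- eyes.capture(name): name is "scene" or "side" or "wrist"; returns a dict with "img" (480x640x3 uint8, red, green, blue), "K" (3x3 intrinsics, pixels), "R" (3x3) and "t" (3): a world point X has camera coordinates R X + t. Camera axes: x right, y down, z forward; pixel columns grow to the right and rows downward; lengths in mm; the calibration is good to about 2 mm. A picture is of the moment at which its call begins. There is no depth.
- job.finish_job(): hands the job in; it is judged then, once.
The state is a dict: "time_s": time; "joints": joint angles; "dq": joint speeds; "tau": joint torques, N m; "eef_pos": TCP position; "ee_rot": TCP orientation; "force": force on the tool from outside, world axes, zero at the start; "wrist_torque": the same for the moment, N m; "grip_width": opening from 0.0 (shut) to 1.0 (fully open); "grip_force": force on a finger pad.
Only numpy, scipy, OpenCV 4.12 (cv2) and the standard library are available. Lean on these libraries where they do the work, as an engineer would, in place of code of your own. Each camera call takes 0.05 s, during which the arm holds its last target. There are 200 camera calls.

## Working session

There is one attempt and no reset: what is moved stays moved. The work goes in short steps, Python scripts to look and compute and a tool call to move; the robot and the scene stay as the last step left them, time stands still between calls to the robot, and variables do not carry over. Pictures are saved under pics/ and viewed, at most 10 in all, crops included, and the job is handed in when it is done.

Besides the shell and the picture viewer there is one more tool, called as name(argument=value, ...), one argument or row to a line, values as JSON. send_rows: Moves the arm, as the interface text tells. Its arguments: {"type":"object","properties":{"targets":{"type":"array","items":{"type":"number"}},"newtons":{"type":"number"}},"required":["targets"]}

```bash
mkdir -p pics
python3 - <<'E'
from rig import monitor, eyes
import cv2,pickle
s=monitor.sense(); print(s)
d={}
for n in("scene","side","wrist"):
    c=eyes.capture(n); d[n]=c; cv2.imwrite(f"pics/{n}0.png",c["img"][:,:,::-1]); print(n,c["K"].tolist(),c["R"].tolist(),c["t"])
pickle.dump(d,open("c0.pkl","wb"))
E
```

```text
{'time_s': 0.0, 'joints': array([-1.50142525e+00,  3.13452397e-01,  1.49840882e+00,  2.39196522e-05,
        1.33099313e+00, -2.23417733e-01]), 'dq': array([ 9.96279236e-04,  1.69240442e-03, -6.64395209e-04,  4.28791700e-04,
       -1.56479803e-03, -9.37257527e-05]), 'tau': array([-5.98432907e-04, -4.12261963e+01, -2.59743798e+01, -2.14816337e-04,
        4.06715437e-03,  9.07861988e-06]), 'eef_pos': array([ 151.49347438, -502.37727607,  202.34450848]), 'ee_rot': array([-6.28083372e-04,  9.89303681e-01,  1.45869216e-01,  6.01233045e-05]), 'force': array([-0.30793332, -0.37489301,  0.86165609]), 'wrist_torque': array([ 0.02263192,  0.01848652, -0.02899449]), 'grip_force': 0.0, 'grip_width': 1.0014550263366464}
scene [[585.7145075414338, 0.0, 321.03250084283104], [0.0, 585.7145075414338, 234.30413672800464], [0.0, 0.0, 1.0]] [[0.8923268599838169, 0.45084772374114696, 0.022115717235684722], [0.2984810927990336, -0.5525874652731734, -0.7781748713910418], [-0.3386175013092457, 0.70098746295522, -0.6276581590218413]] [-538.87698731 -102.90993225 1285.83206058]
side [[597.0496037631991, 0.0, 329.6676376570535], [0.0, 597.0496037631991, 234.9411610161238], [0.0, 0.0, 1.0]] [[-0.8550970454160027, -0.518295379110096, -0.013376954584087837], [-0.3748472976186133, 0.6358458111616984, -0.6746774102459224], [0.35818786465882063, -0.5719003448339963, -0.7379914966921439]] [497.76416571 268.3153785  968.34053717]
wrist [[331.6976174011566, 0.0, 316.39415085065366], [0.0, 331.6976174011566, 245.01612386940693], [0.0, 0.0, 1.0]] [[0.2884023505619049, -0.9575088262182149, -0.0009653520533009503], [-0.904371380126275, -0.27272822708262595, 0.3282251071457918], [-0.31454171583252183, -0.09378785564552783, -0.9445990404052659]] [-524.99166078  -42.58983487  381.59909758]
```

View pics/scene0.png

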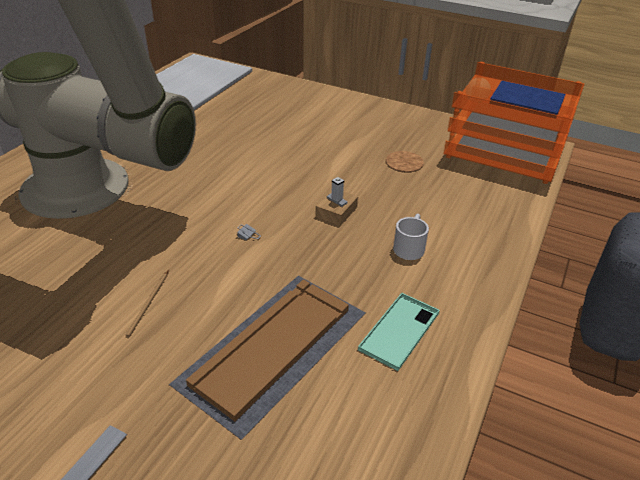

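View pics/side0.png

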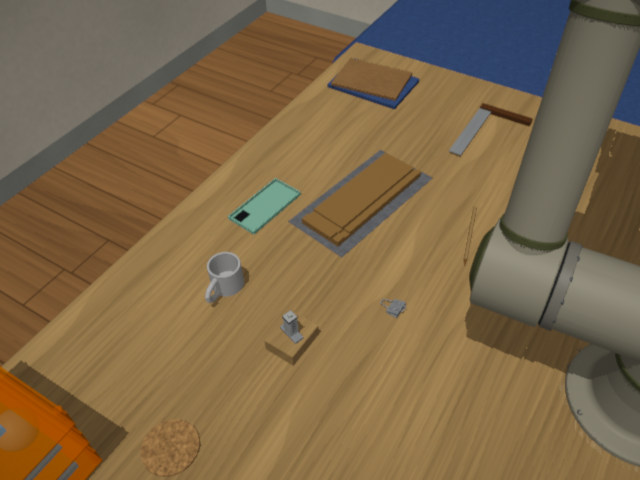

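The scene view shows the gauge in its rest near (337,195), the mat and board around (270,350), the cup at (410,238) and the case at (400,330). In the side view, the gauge is near (290,325) and the board around (362,200). I'll enlarge both areas.

Run:
```python
import pickle,cv2,numpy as np
d=pickle.load(open("c0.pkl","rb"))
def crop(n,x0,y0,w,h,W,H): return cv2.resize(d[n]["img"][y0:y0+h,x0:x0+w,::-1],(W,H),interpolation=cv2.INTER_CUBIC)
# scale 7: gauge tiles 57x43->400x300 ; boards 
a=np.hstack([crop("scene",305,170,60,60,300,300),crop("side",260,305,60,60,300,300)])
cv2.imwrite("pics/g.png",a)
a=np.hstack([crop("scene",165,270,205,170,400,332),crop("side",285,145,150,112,400,300).copy() if 0 else cv2.copyMakeBorder(crop("side",285,145,150,112,400,299),0,33,0,0,0)])
cv2.imwrite("pics/b.png",cv2.resize(a,(800,332)))
cv2.imwrite("pics/gb.png",np.vstack([cv2.copyMakeBorder(cv2.resize(cv2.imread("pics/g.png"),(536,268)),0,0,0,264,0),a]))
```

```text
(no output)
```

View pics/gb.png

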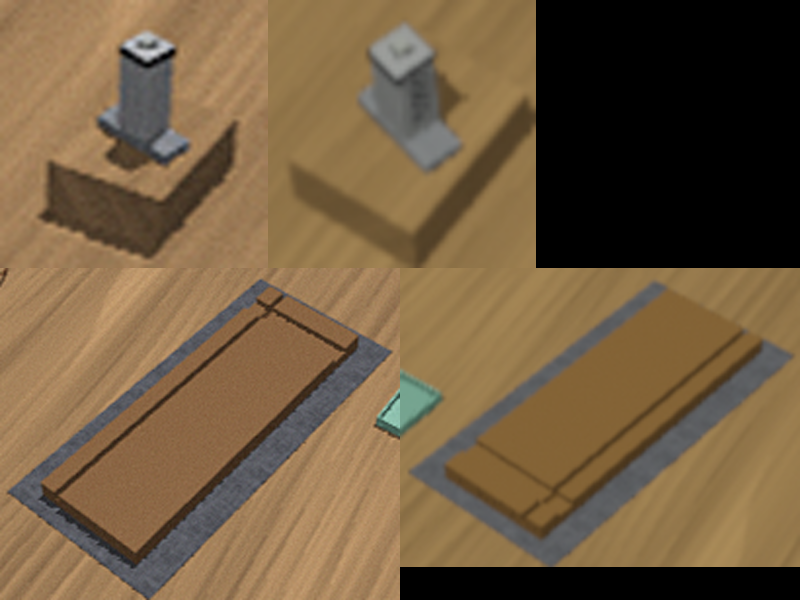

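Top row: the housing top's centre is at scene (337.9,180.1) and side (290.0,316.6). Bottom row: the mat corners are clear, and the groove shows as a dark line from scene (193,385) to (301,294). I'll project these points.

```bash
cat > h.py <<'E'
import numpy as np
def toz(c,uv,z):
    uv=np.atleast_2d(uv).astype(float); r=np.c_[uv,np.ones(len(uv))]@np.linalg.inv(c["K"]).T@c["R"]
    o=-c["R"].T@c["t"]; return o+r*((z-o[2])/r[:,2])[:,None]
def tri(cs,uvs):
    A=[];b=[]
    for c,uv in zip(cs,uvs):
        r=c["R"].T@np.linalg.inv(c["K"])@[*uv,1]; r/=np.linalg.norm(r); P=np.eye(3)-np.outer(r,r); A.append(P); b.append(P@(-c["R"].T@c["t"]))
    return np.linalg.lstsq(np.vstack(A),np.hstack(b),rcond=None)[0]
E
python3 - <<'E'
import pickle;from h import *
np.set_printoptions(precision=1,suppress=True)
d=pickle.load(open("c0.pkl","rb"));S,D=d["scene"],d["side"]
print("top",tri([S,D],[(337.9,180.1),(290,316.6)]),toz(S,(337.9,180.1),80.5),toz(D,(290,316.6),80.5))
g=lambda p:(305+p[0]/4.467,170+p[1]/4.467)
h=lambda p:(260+(p[0]-268)/4.467,305+p[1]/4.467)
print("housing S\n",toz(S,[g(p) for p in[(119,42),(147,31),(175,46),(147,58)]],80))
print("housing D\n",toz(D,[h(p) for p in[(369,50),(404,24),(436,48),(403,80)]],80))
print("rest S top\n",toz(S,[g(p) for p in[(48,160),(153,198),(237,122)]],28))
print("rest D top\n",toz(D,[h(p) for p in[(292,162),(413,232),(530,98)]],28))
print("mat S\n",toz(S,[(169.1,384.3),(241.9,439.1),(365.4,313.1),(300.8,276.2)],1))
print("mat D\n",toz(D,[(288.75,220.75),(340.9,256.4),(432.4,177.6),(381,150.25)],1))
print("groove S\n",toz(S,[(193.2,384.8),(300.8,294.1)],18));print("groove D\n",toz(D,[(332.6,236.5),(414.4,169.4)],18))
print("bystanders S",toz(S,[(410,238),(400,330),(247,232)],10))
E
```

```text
top [541.3 194.2  78.8] [[543.  192.4  80.5]] [[539.8 194.8  80.5]]
housing S
 [[530.4 189.3  80. ]
 [537.7 203.6  80. ]
 [554.2 198.5  80. ]
 [547.2 183.6  80. ]]
housing D
 [[551.  200.1  80. ]
 [546.4 183.7  80. ]
 [530.1 186.6  80. ]
 [532.7 204.7  80. ]]
rest S top
 [[511.8 156.8  28. ]
 [566.9 153.6  28. ]
 [576.1 226.3  28. ]]
rest D top
 [[570.8 230.   28. ]
 [514.  231.8  28. ]
 [507.8 158.8  28. ]]
mat S
 [[ 509.5 -323.1    1. ]
 [ 657.  -350.     1. ]
 [ 713.8  -47.9    1. ]
 [ 571.5  -18.6    1. ]]
mat D
 [[ 711.5  -48.2    1. ]
 [ 567.8  -19.4    1. ]
 [ 509.  -322.4    1. ]
 [ 652.6 -348.7    1. ]]
groove S
 [[ 551.5 -316.4   18. ]
 [ 601.8  -74.7   18. ]]
groove D
 [[ 601.3  -43.5   18. ]
 [ 548.6 -308.8   18. ]]
bystanders S [[713.9 172.1  10. ]
 [782.6 -64.2  10. ]
 [421.2  35.5  10. ]]
```

View pics/wrist0.png

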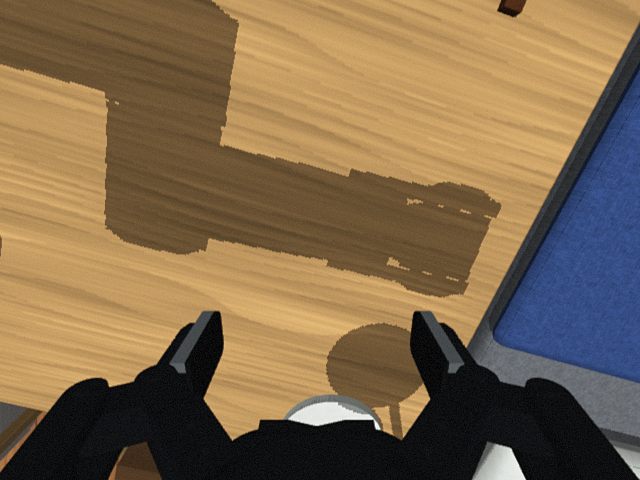

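The wrist camera shows the desk with the open fingers at about (200,340) and (440,340). The mat centre is near (612,-185) with a yaw of about -10.9°. The gauge is near (541,194) with a yaw of about -15°. I'll look at the board from close up on the way to the gauge.

send_rows(
  targets=[0, 0, 9.2, 0, 0, 0, 1, 0, 0, 9.2, 0, 0, 0, 1, 0, 0, 9.3, 0, 0, 0, 1, 0, 0, 0, 0.65, -0.7, 0, 1, 0, 0, 0, 0.65, -0.7, 0, 1],
)

```text
time_s: 0.78
eef_pos: [244.8, -434.0, 202.6]
ee_rot: [-0.0, 0.995, -0.096, -0.0]
force: [1.5, 0.4, 0.1]
grip_width: 0.999
grip_force: 0.0
```

send_rows(
  targets=[0, 0, 0, 0.65, -0.7, 0, 1, 0, 0, 0, 0.65, -0.7, 0, 1, 0, 0, 0, 0.65, -0.7, 0, 1, 0, 0, 0, 0.65, -0.7, 0, 1, 0, 0, 0, 0.65, -0.7, 0, 1],
)

```text
time_s: 1.4
eef_pos: [476.6, -264.3, 202.8]
ee_rot: [-0.0, 0.995, -0.095, -0.0]
force: [0.5, -1.9, -0.2]
grip_width: 0.998
grip_force: 0.0
```

send_rows(
  targets=[0, 0, 0, 0.65, -0.7, 0, 1, 0, 0, 0, 0.65, -0.7, 0, 1, 0, 0, 0, 0, 0, 0, 1, 0, 0, 0, 0, 0, 0, 1],
)

```text
time_s: 1.9
eef_pos: [567.4, -198.2, 202.5]
ee_rot: [-0.0, 0.995, -0.095, -0.0]
force: [-0.7, 0.8, -0.3]
grip_width: 1.001
grip_force: 0.0
```

Run:
```python
from rig import monitor, eyes
import cv2,pickle
c=eyes.capture("wrist"); cv2.imwrite("pics/w1.png",c["img"][:,:,::-1]); pickle.dump(c,open("w1.pkl","wb"));print(-c["R"].T@c["t"],c["R"][2])
print(monitor.sense())
```

```text
[ 650.99742069 -214.53307683  373.94138164] [-0.3232881   0.06170498 -0.94428666]
{'time_s': 1.95, 'joints': array([-5.31611769e-01,  4.83259042e-01,  1.25179971e+00, -2.68189409e-04,
        1.40704978e+00,  1.23077896e+00]), 'dq': array([-0.0136609 , -0.00873683,  0.0027019 ,  0.00083563,  0.00110892,
        0.0012369 ]), 'tau': array([ 1.06214751e+00, -4.90926361e+01, -2.66617638e+01,  3.27963056e-02,
       -6.41096522e-04,  1.54965826e-03]), 'eef_pos': array([ 567.11959668, -198.68095224,  202.76341763]), 'ee_rot': array([ 1.10400868e-05,  9.95417008e-01, -9.56289484e-02, -2.89677854e-04]), 'force': array([-0.47423504, -0.02753657,  0.23595636]), 'wrist_torque': array([-0.02435084, -0.00418689, -0.04584046]), 'grip_force': 0.0, 'grip_width': 0.9986910027894245}
```

View pics/w1.png

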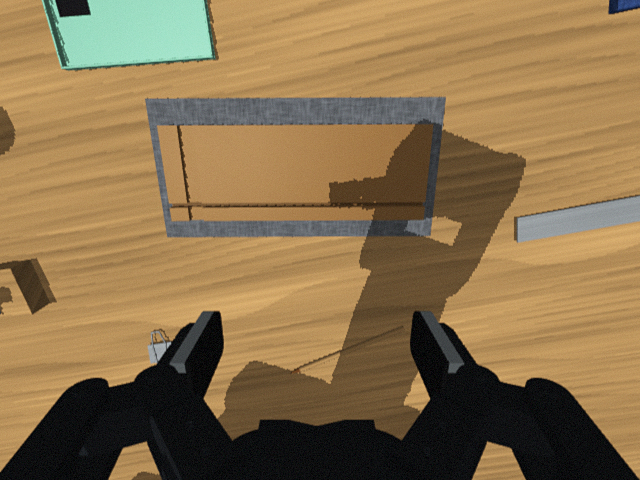

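The wrist view shows the mat's near edge at row ~230 and its far edge at row ~98. The groove is the line at row ~205 from column 170 to 425, the board's near edge is at ~220, and the cross slot is at column ~183.

Run:
```python
import pickle;from h import *
np.set_printoptions(precision=1,suppress=True)
c=pickle.load(open("w1.pkl","rb"));g=c["img"].astype(float).mean(2)
for a,b in((225,245),(290,310)):
    print(g[195:242,a:b].mean(1).round())
    print(g[92:130,a:b].mean(1).round())
a=np.radians(-10.95)
print(toz(c,[(235,205),(300,205),(410,205)],18)); print(toz(c,[(147,98),(445,97),(430,236),(168,237)],1))
```

```text
[135. 135. 135. 135. 135. 135. 136. 127. 106.  92.  70.  47.  96. 134.
 135. 134. 132. 133. 133. 132. 133. 132. 132. 132. 132. 125. 110. 103.
 104. 107. 109. 104. 103. 103. 107. 107. 105. 106. 107. 110. 109. 117.
 134. 145. 142. 141. 138.]
[134. 132. 133. 136. 139. 132. 110.  97.  95. 100. 103. 106. 105. 102.
 100. 102. 104. 102. 101. 103. 105. 104. 106. 108. 110. 113. 109. 108.
 110. 109. 105. 103.  99. 119. 140. 140. 139. 139.]
[127. 127. 126. 127. 126. 127. 127. 113.  91.  79.  57.  54. 100. 129.
 126. 125. 125. 125. 123. 124. 125. 123. 125. 124. 124. 118. 108. 111.
 110. 105. 103. 104. 105. 107. 108. 107. 106. 108. 108. 103. 102. 118.
 139. 146. 147. 148. 150.]
[143. 146. 145. 144. 142. 129. 111. 112. 111. 108. 106. 106. 104. 105.
 108. 108. 109. 111. 108. 110. 108. 110. 109. 105. 104. 105. 108. 106.
 105. 108. 103.  94. 102. 124. 132. 131. 131. 131.]
[[ 591.4 -112.9   18. ]
 [ 577.9 -182.5   18. ]
 [ 555.1 -300.3   18. ]]
[[ 714.1  -49.1    1. ]
 [ 656.8 -350.9    1. ]
 [ 508.9 -323.9    1. ]
 [ 566.4  -20.1    1. ]]
```

send_rows(
  targets=[0, 0, 0, -0.24, -0.907, 0, 1, 0, 0, 0, -0.24, -0.907, 0, 1, 0, 0, 0, -0.24, -0.907, 0, 1, 0, 0, 0, -0.24, -0.907, 0, 1, 0, 0, 0, -0.24, -0.907, 0, 1],
)

```text
time_s: 2.58
eef_pos: [548.1, 83.2, 203.3]
ee_rot: [0.0, 0.995, -0.096, 0.0]
force: [0.8, -0.4, 0.2]
grip_width: 1.0
grip_force: 0.0
```

send_rows(
  targets=[0, 0, 0, -0.24, -0.907, 0, 1, 0, 0, 0, -0.24, -0.907, 0, 1, 0, 0, 0, 0, 0, 0, 1, 0, 0, 0, 0, 0, 0, 1],
)

```text
time_s: 3.08
eef_pos: [541.1, 193.8, 203.0]
ee_rot: [0.0, 0.995, -0.096, 0.0]
force: [0.7, -0.3, -0.3]
grip_width: 1.003
grip_force: 0.0
```

Run:
```python
from rig import monitor, eyes
import cv2,pickle
from h import *
c=eyes.capture("wrist"); pickle.dump(c,open("w2.pkl","wb"))
s=monitor.sense();print(s["eef_pos"],s["ee_rot"],s["joints"])
p=c["R"]@np.array([541,194,54])+c["t"];p=c["K"]@p;p=p[:2]/p[2];print(p)
x,y=int(p[0])-64,int(p[1])-48
print(x,y);cv2.imwrite("pics/w2.png",cv2.resize(c["img"][y:y+96,x:x+128,::-1],(768,576),interpolation=cv2.INTER_CUBIC))
```

```text
[541.21811054 193.47445257 203.01944212] [ 1.44763355e-04  9.95361157e-01 -9.62088578e-02  4.31467993e-05] [ 1.39722552e-01  4.23353683e-01  1.34100419e+00 -3.07421331e-04
  1.37721861e+00  1.90329382e+00]
[315.74942964 220.20289503]
251 172
```

View pics/w2.png

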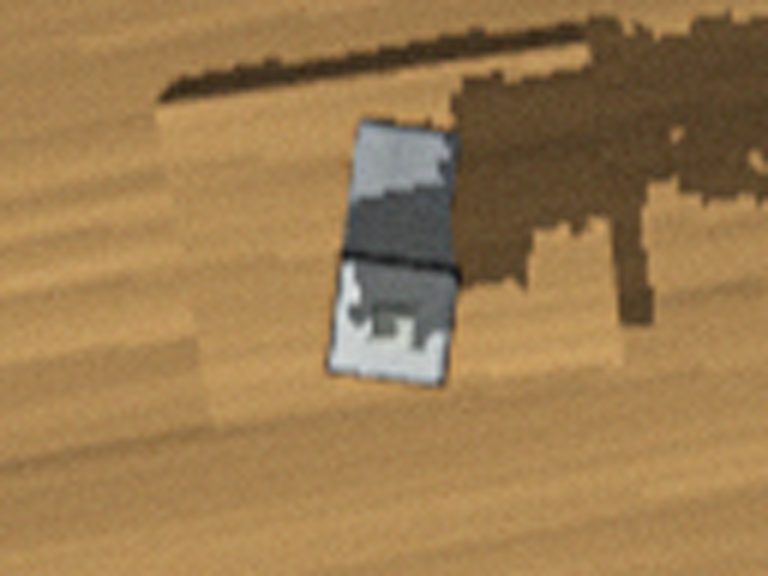

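The crop shows the housing top as a square with corners (345,262), (458,273), (443,384) and (329,372), and the far foot end from (360,122) to (457,133).

Run:
```python
import pickle;from h import *
np.set_printoptions(precision=1,suppress=True)
c=pickle.load(open("w2.pkl","rb"))
f=lambda P:[(251-.42+x/6,172-.42+y/6) for x,y in P]
q=toz(c,f([(345,262),(458,273),(443,384),(329,372)]),80);print(q,q.mean(0))
ang=lambda v:np.degrees(np.arctan2(v[1],v[0]))
print(ang(q[0]-q[3]),ang(q[1]-q[2]),ang(q[0]-q[1])-90,ang(q[3]-q[2])-90)
t=toz(c,f([(360,122),(457,133)]),34);print(t,t.mean(0),ang(t[0]-t[1])-90,ang(t.mean(0)-q.mean(0)),np.linalg.norm((t.mean(0)-q.mean(0))[:2]))
r=toz(c,f([(160,101),(215,427)]),28);print(r,ang(r[0]-r[1]))
```

```text
[[553.7 198.6  80. ]
 [548.7 182.1  80. ]
 [531.7 187.6  80. ]
 [537.  204.5  80. ]] [542.8 193.2  80. ]
-19.535679089197114 -17.90863097597677 -16.737606574848925 -17.32108212057345
[[566.3 194.5  34. ]
 [561.3 178.5  34. ]] [563.8 186.5  34. ] -17.51358421490781 -17.721510549288293 22.031008488218504
[[575.5 228.2  28. ]
 [515.2 232.   28. ]] -3.5988411153571724
```

send_rows(
  targets=[0, 0, 6.6, 0, 0, 0, 1, 0, 0, 0, 0.02, -0.005, 0.9, 1, 0, 0, 0, 0, 0, 0.9, 1, 0, 0, 0, 0, 0, 0.88, 1, 0, 0, 0, 0, 0, 0, 1],
)

```text
time_s: 3.75
eef_pos: [540.4, 193.2, 39.4]
ee_rot: [0.001, 0.988, -0.153, -0.003]
force: [-0.8, -0.1, 0.3]
grip_width: 0.999
grip_force: 0.0
```

send_rows(
  targets=[0, 0, 0, 0, 0, 0, -0.3, 0, 0, 0, 0, 0, 0, -0.3, 0, 0, 0, 0, 0, 0, -0.8, 0, 0, 0, 0, 0, 0, -0.8, 0, 0, 0, 0, 0, 0, -0.8],
  newtons=40,
)

```text
time_s: 4.38
eef_pos: [542.7, 195.1, 43.1]
ee_rot: [-0.0, 0.988, -0.152, 0.001]
force: [-0.9, -0.7, 6.7]
grip_width: 0.194
grip_force: 40.0
```

send_rows(
  targets=[0, 0, 0, 0, 0, 0, -1, 0, 0, 0, 0, 0, 0, -1, 0, 0, 0, 0, 0, 0, -1],
)

```text
time_s: 4.75
eef_pos: [542.7, 195.1, 43.1]
ee_rot: [-0.0, 0.988, -0.152, 0.001]
force: [-1.5, -1.5, 7.3]
grip_width: 0.197
grip_force: 40.0
```

Run:
```python
from rig import monitor, eyes
import cv2
from h import *
s=monitor.sense();print(s)
I=[]
for n,X in(("scene",[542,193,60]),("side",[542,193,60])):
    c=eyes.capture(n);p=c["R"]@np.array(X)+c["t"];p=c["K"]@p;p=(p[:2]/p[2]).astype(int);x,y=p-[40,50]
    I.append(cv2.resize(c["img"][y:y+90,x:x+80,::-1],(400,450),interpolation=cv2.INTER_CUBIC))
cv2.imwrite("pics/gr.png",np.hstack(I))
```

```text
{'time_s': 4.75, 'joints': array([ 1.42104137e-01,  5.90799713e-01,  1.52378485e+00, -1.97209084e-04,
        1.02565551e+00,  2.01861410e+00]), 'dq': array([ 0.00111777,  0.00020324, -0.00127579, -0.00093293, -0.00083036,
       -0.00036131]), 'tau': array([ 1.71167264e-01, -4.62625873e+01, -2.07940024e+01,  1.44937383e-01,
       -3.83565053e-01,  1.52578769e-02]), 'eef_pos': array([542.68891715, 195.07755959,  43.07114516]), 'ee_rot': array([-1.15894996e-04,  9.88347672e-01, -1.52211746e-01,  6.71603084e-04]), 'force': array([-1.46711215, -1.45838518,  7.31640097]), 'wrist_torque': array([-0.10830594,  0.29387908, -0.01577694]), 'grip_force': 39.96022582054138, 'grip_width': 0.19743100973539876}
```

View pics/gr.png

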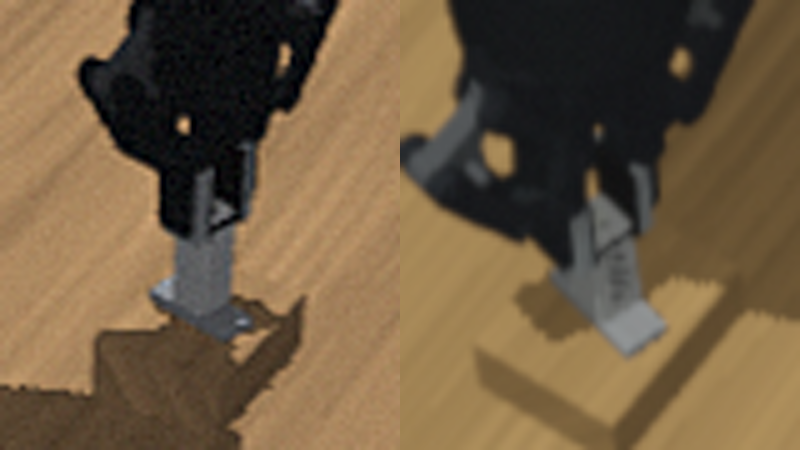

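The gripper has closed on the housing at 40 N, and the gauge is still standing flat on its rest. I'll lift it, turn to the mat's yaw and go over the groove.

send_rows(
  targets=[0, 0, 0, 0, 0, -0.15, -1, 0, 0, 0, 0, 0, -0.4, -1, 0, 0, 0, 0, 0, -0.4, -1, 0, 0, -6.6, 0, 0, 0, -1, 0, 0, 0, 0, 0, 0, -1],
)

```text
time_s: 5.48
eef_pos: [542.1, 195.1, 99.4]
ee_rot: [-0.0, 0.995, -0.096, 0.0]
force: [-0.3, -0.5, -1.6]
grip_width: 0.197
grip_force: 39.1
```

send_rows(
  targets=[0, 0, 0, 0.22, 0.754, 0, -1, 0, 0, 0, 0.22, 0.754, 0, -1, 0, 0, 0, 0.22, 0.754, 0, -1, 0, 0, 0, 0.22, 0.754, 0, -1, 0, 0, 0, 0.22, 0.754, 0, -1],
)

```text
time_s: 6.1
eef_pos: [563.9, -41.0, 98.9]
ee_rot: [-0.0, 0.995, -0.097, -0.0]
force: [0.5, -0.4, -1.5]
grip_width: 0.193
grip_force: 39.3
```

send_rows(
  targets=[0, 0, 0, 0.22, 0.754, 0, -1, 0, 0, 0, 0.22, 0.754, 0, -1, 0, 0, 0, 0.22, 0.754, 0, -1, 0, 0, 0, 0, 0, 0, -1, 0, 0, 0, 0, 0, 0, -1],
)

```text
time_s: 6.72
eef_pos: [577.1, -179.7, 98.7]
ee_rot: [-0.0, 0.995, -0.096, -0.0]
force: [-0.4, 0.1, -0.9]
grip_width: 0.191
grip_force: 39.4
```

Run:
```python
from rig import monitor, eyes
import cv2
from h import *
s=monitor.sense();print(s["eef_pos"],s["ee_rot"],s["force"],s["grip_width"])
c=eyes.capture("side");x,y=[int(v) for v in (lambda p:p[:2]/p[2])(c["K"]@(c["R"]@s["eef_pos"]+c["t"]))];print(x,y)
I=[cv2.resize(c["img"][y-60:y+60,x-53:x+53,::-1],(398,450),interpolation=cv2.INTER_CUBIC)]
c=eyes.capture("scene");x,y=[int(v) for v in (lambda p:p[:2]/p[2])(c["K"]@(c["R"]@s["eef_pos"]+c["t"]))];print(x,y)
I.append(cv2.resize(c["img"][y-60:y+60,x-53:x+53,::-1],(398,450),interpolation=cv2.INTER_CUBIC))
cv2.imwrite("pics/ov.png",np.hstack(I))
```

```text
[ 577.06990101 -179.65384126   98.72639693] [-3.66043337e-04  9.95395501e-01 -9.58510434e-02 -4.89537659e-04] [-0.42865882  0.141617   -0.91800287] 0.1912114104370832
377 171
254 293
```

View pics/ov.png

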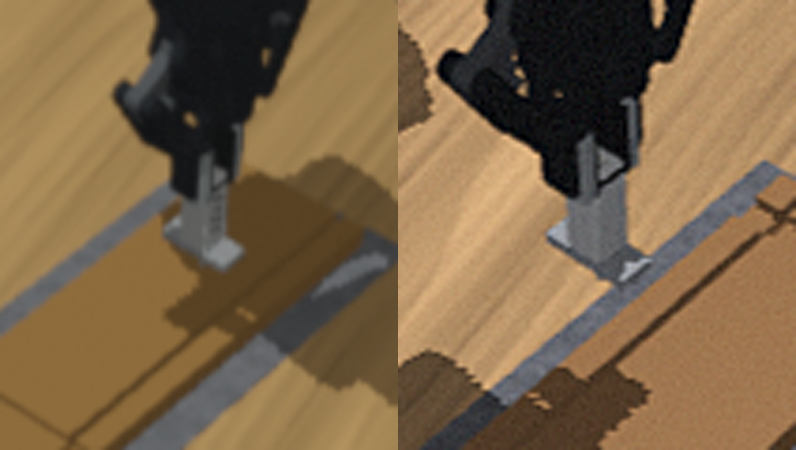

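The gauge is held upright over the board, with the foot across the groove and the pin out of view. I'll correct by 1 mm and go down lightly.

send_rows(
  targets=[0, 0, 0, 0.017, 0, 0.4, -1, 0, 0, 0, 0, 0, 0.3, -1, 0, 0, 0, 0, 0, 0.07, -1, 0, 0, 0, 0, 0, 0, -1, 0, 0, 0, 0, 0, 0, -1],
)

```text
time_s: 7.45
eef_pos: [578.7, -180.7, 53.7]
ee_rot: [0.0, 0.995, -0.095, 0.001]
force: [0.0, -0.4, -1.7]
grip_width: 0.2
grip_force: 39.3
```

send_rows(
  targets=[0, 0, 0, 0, 0, 0.03, -1, 0, 0, 0, 0, 0, 0.03, -1, 0, 0, 0, 0, 0, 0, -1, 0, 0, 0, 0, 0, 0, -1],
)

```text
time_s: 7.95
eef_pos: [578.4, -180.6, 49.3]
ee_rot: [0.0, 0.995, -0.095, 0.0]
force: [-0.1, 0.3, -1.6]
grip_width: 0.192
grip_force: 39.3
```

send_rows(
  targets=[0, 0, 0, 0, 0, 0.02, -1, 0, 0, 0, 0, 0, 0.02, -1, 0, 0, 0, 0, 0, 0, -1, 0, 0, 0, 0, 0, 0, -1],
)

```text
time_s: 8.45
eef_pos: [578.4, -180.5, 46.9]
ee_rot: [-0.0, 0.995, -0.095, 0.0]
force: [0.0, -0.6, -1.7]
grip_width: 0.195
grip_force: 39.3
```

send_rows(
  targets=[0, 0, 0, 0, 0, 0.02, -1, 0, 0, 0, 0, 0, 0, -1, 0, 0, 0, 0, 0, 0, -1],
)

```text
time_s: 8.82
eef_pos: [578.3, -180.5, 45.7]
ee_rot: [-0.0, 0.995, -0.095, -0.0]
force: [-0.3, 0.6, -1.1]
grip_width: 0.193
grip_force: 39.3
```

send_rows(
  targets=[0, 0, 0, 0, 0, 0.02, -1, 0, 0, 0, 0, 0, 0, -1, 0, 0, 0, 0, 0, 0, -1],
)

```text
time_s: 9.2
eef_pos: [578.3, -180.5, 44.5]
ee_rot: [-0.0, 0.995, -0.095, -0.0]
force: [0.8, 0.8, -1.7]
grip_width: 0.196
grip_force: 39.3
```

send_rows(
  targets=[0, 0, 0, 0, 0, 0.02, -1, 0, 0, 0, 0, 0, 0, -1, 0, 0, 0, 0, 0, 0, -1],
)

```text
time_s: 9.57
eef_pos: [578.3, -180.6, 43.3]
ee_rot: [0.0, 0.995, -0.095, -0.0]
force: [0.1, 0.3, -1.7]
grip_width: 0.192
grip_force: 39.3
```

send_rows(
  targets=[0, 0, 0, 0, 0, 0.02, -1, 0, 0, 0, 0, 0, 0, -1, 0, 0, 0, 0, 0, 0, -1],
)

```text
time_s: 9.95
eef_pos: [578.3, -180.5, 42.1]
ee_rot: [-0.0, 0.995, -0.095, 0.0]
force: [-0.7, 0.3, -1.5]
grip_width: 0.197
grip_force: 39.3
```

The pin tip is below the lowest possible board face with no contact, so it is inside the groove. I'll keep going down.

send_rows(
  targets=[0, 0, 0, 0, 0, 0.02, -1, 0, 0, 0, 0, 0, 0.02, -1, 0, 0, 0, 0, 0, 0, -1, 0, 0, 0, 0, 0, 0, -1],
)

```text
time_s: 10.45
eef_pos: [578.3, -180.5, 39.7]
ee_rot: [0.0, 0.995, -0.095, -0.0]
force: [-0.4, -0.7, -1.0]
grip_width: 0.193
grip_force: 39.3
```

send_rows(
  targets=[0, 0, 0, 0, 0, 0.02, -1, 0, 0, 0, 0, 0, 0, -1, 0, 0, 0, 0, 0, 0, -1],
)

```text
time_s: 10.82
eef_pos: [578.3, -180.5, 38.5]
ee_rot: [0.0, 0.995, -0.095, -0.0]
force: [0.2, -0.3, -1.6]
grip_width: 0.192
grip_force: 39.3
```

send_rows(
  targets=[0, 0, 0, 0, 0, 0.02, -1, 0, 0, 0, 0, 0, 0, -1, 0, 0, 0, 0, 0, 0, -1],
)

```text
time_s: 11.2
eef_pos: [578.3, -180.5, 37.3]
ee_rot: [-0.0, 0.995, -0.095, -0.0]
force: [0.5, -0.4, -0.4]
grip_width: 0.196
grip_force: 39.3
```

send_rows(
  targets=[0, 0, 0, 0, 0, 0.02, -1, 0, 0, 0, 0, 0, 0, -1, 0, 0, 0, 0, 0, 0, -1],
)

```text
time_s: 11.58
eef_pos: [578.4, -180.6, 36.2]
ee_rot: [0.0, 0.995, -0.095, 0.0]
force: [0.5, 0.3, 0.5]
grip_width: 0.191
grip_force: 39.6
```

send_rows(
  targets=[0, 0, 0, 0, 0, 0.01, -1, 0, 0, 0, 0, 0, 0, -1, 0, 0, 0, 0, 0, 0, -1],
)

```text
time_s: 11.95
eef_pos: [578.4, -180.6, 35.6]
ee_rot: [0.0, 0.995, -0.095, 0.0]
force: [0.1, -0.1, 0.3]
grip_width: 0.196
grip_force: 39.6
```

send_rows(
  targets=[0, 0, 0, 0, 0, 0.01, -1, 0, 0, 0, 0, 0, 0, -1, 0, 0, 0, 0, 0, 0, -1],
)

```text
time_s: 12.32
eef_pos: [578.3, -180.6, 34.9]
ee_rot: [0.0, 0.995, -0.095, 0.0]
force: [0.5, 0.3, 1.4]
grip_width: 0.194
grip_force: 39.6
```

send_rows(
  targets=[0, 0, 0, 0, 0, 0.01, -1, 0, 0, 0, 0, 0, 0, -1, 0, 0, 0, 0, 0, 0, -1],
)

```text
time_s: 12.7
eef_pos: [578.3, -180.6, 34.3]
ee_rot: [0.0, 0.995, -0.095, -0.0]
force: [0.8, 0.5, 1.0]
grip_width: 0.199
grip_force: 39.6
```

The pin found the groove bottom at TCP z≈37.4. I'll continue until the foot touches.

send_rows(
  targets=[0, 0, 0, 0, 0, 0.01, -1, 0, 0, 0, 0, 0, 0, -1, 0, 0, 0, 0, 0, 0, -1],
)

```text
time_s: 13.08
eef_pos: [578.3, -180.6, 33.7]
ee_rot: [-0.0, 0.995, -0.095, -0.0]
force: [-0.3, -0.2, 0.9]
grip_width: 0.194
grip_force: 39.6
```

send_rows(
  targets=[0, 0, 0, 0, 0, 0.01, -1, 0, 0, 0, 0, 0, 0, -1, 0, 0, 0, 0, 0, 0, -1],
)

```text
time_s: 13.45
eef_pos: [578.3, -180.6, 33.1]
ee_rot: [0.0, 0.995, -0.095, 0.0]
force: [0.4, 0.3, 1.5]
grip_width: 0.195
grip_force: 39.7
```

send_rows(
  targets=[0, 0, 0, 0, 0, 0.01, -1, 0, 0, 0, 0, 0, 0, -1, 0, 0, 0, 0, 0, 0, -1],
)

```text
time_s: 13.82
eef_pos: [578.3, -180.5, 32.5]
ee_rot: [0.0, 0.995, -0.095, 0.0]
force: [-0.3, -0.7, 1.6]
grip_width: 0.198
grip_force: 39.7
```

send_rows(
  targets=[0, 0, 0, 0, 0, 0.01, -1, 0, 0, 0, 0, 0, 0, -1, 0, 0, 0, 0, 0, 0, -1],
)

```text
time_s: 14.2
eef_pos: [578.3, -180.5, 31.9]
ee_rot: [-0.0, 0.995, -0.095, -0.0]
force: [-1.1, -0.8, 1.1]
grip_width: 0.191
grip_force: 39.7
```

send_rows(
  targets=[0, 0, 0, 0, 0, 0.01, -1, 0, 0, 0, 0, 0, 0, -1, 0, 0, 0, 0, 0, 0, -1],
)

```text
time_s: 14.58
eef_pos: [578.3, -180.5, 31.3]
ee_rot: [0.0, 0.995, -0.095, -0.0]
force: [-0.2, 0.1, 2.0]
grip_width: 0.191
grip_force: 39.7
```

send_rows(
  targets=[0, 0, 0, 0, 0, 0.01, -1, 0, 0, 0, 0, 0, 0, -1, 0, 0, 0, 0, 0, 0, -1],
)

```text
time_s: 14.95
eef_pos: [578.5, -180.7, 31.3]
ee_rot: [0.0, 0.995, -0.095, 0.0]
force: [-2.2, 0.6, 6.2]
grip_width: 0.195
grip_force: 40.2
```

send_rows(
  targets=[0, 0, 0, 0, 0, 0.01, -1, 0, 0, 0, 0, 0, 0, -1, 0, 0, 0, 0, 0, 0, -1],
)

```text
time_s: 15.32
eef_pos: [578.6, -180.7, 31.2]
ee_rot: [0.0, 0.995, -0.095, 0.0]
force: [-3.3, 0.5, 10.3]
grip_width: 0.193
grip_force: 40.7
```

The foot has seated, with about 11 N on the board. I'll hold it still.

send_rows(
  targets=[0, 0, 0, 0, 0, 0, -1, 0, 0, 0, 0, 0, 0, -1, 0, 0, 0, 0, 0, 0, -1, 0, 0, 0, 0, 0, 0, -1, 0, 0, 0, 0, 0, 0, -1],
)

```text
time_s: 15.95
eef_pos: [578.6, -180.7, 31.2]
ee_rot: [0.0, 0.995, -0.095, 0.0]
force: [-3.0, 0.6, 10.7]
grip_width: 0.192
grip_force: 40.7
```

send_rows(
  targets=[0, 0, 0, 0, 0, 0, -1, 0, 0, 0, 0, 0, 0, -1, 0, 0, 0, 0, 0, 0, -1, 0, 0, 0, 0, 0, 0, -1, 0, 0, 0, 0, 0, 0, -1],
)

```text
time_s: 16.58
eef_pos: [578.6, -180.7, 31.2]
ee_rot: [0.0, 0.995, -0.095, 0.0]
force: [-3.2, 1.2, 10.1]
grip_width: 0.195
grip_force: 40.7
```

Run:
```python
from rig import monitor
s=monitor.sense();print(s["eef_pos"],s["ee_rot"],s["force"],s["wrist_torque"])
```

```text
[ 578.55647089 -180.72239959   31.18667159] [ 2.58063015e-04  9.95464605e-01 -9.51315121e-02  3.84819239e-04] [-3.17181178  1.1843528  10.0825519 ] [0.07025633 0.54801332 0.00465618]
```

send_rows(
  targets=[0, 0, 0, 0, 0, -0.05, -1, 0, 0, 0, 0, 0, -0.15, -1, 0, 0, 0, 0, 0, -0.5, -1, 0, 0, 0, 0, 0, -0.5, -1, 0, 0, 0, 0, 0, 0, -1],
)

```text
time_s: 17.2
eef_pos: [579.2, -180.9, 104.0]
ee_rot: [0.001, 0.995, -0.095, 0.002]
force: [1.0, 0.8, -1.9]
grip_width: 0.198
grip_force: 39.4
```

send_rows(
  targets=[0, 0, 0, -0.22, -0.754, 0, -1, 0, 0, 0, -0.22, -0.754, 0, -1, 0, 0, 0, -0.22, -0.754, 0, -1, 0, 0, 0, -0.22, -0.754, 0, -1, 0, 0, 0, -0.22, -0.754, 0, -1],
)

```text
time_s: 17.82
eef_pos: [555.3, 55.7, 100.6]
ee_rot: [-0.0, 0.995, -0.095, -0.001]
force: [0.6, -0.3, -2.0]
grip_width: 0.197
grip_force: 39.4
```

send_rows(
  targets=[0, 0, 0, -0.22, -0.754, 0, -1, 0, 0, 0, -0.22, -0.754, 0, -1, 0, 0, 0, -0.22, -0.754, 0, -1, 0, 0, 6.6, 0, 0, 0, -1, 0, 0, 0, 0, 0, 0, -1],
)

```text
time_s: 18.45
eef_pos: [542.4, 195.1, 100.7]
ee_rot: [0.0, 0.988, -0.152, -0.001]
force: [0.8, -0.1, -1.8]
grip_width: 0.194
grip_force: 39.5
```

send_rows(
  targets=[0, 0, 0, 0, 0, 0, -1, 0, 0, 0, 0, 0, 0, -1],
)

```text
time_s: 18.7
eef_pos: [543.3, 194.3, 101.8]
ee_rot: [0.0, 0.988, -0.152, -0.0]
force: [-0.4, -0.5, -2.0]
grip_width: 0.195
grip_force: 39.5
```

send_rows(
  targets=[0, 0, 0, -0.013, -0.01, 0.35, -1, 0, 0, 0, 0, 0, 0.3, -1, 0, 0, 0, 0, 0, 0, -1, 0, 0, 0, 0, 0, 0, -1],
)

```text
time_s: 19.2
eef_pos: [543.2, 195.5, 63.9]
ee_rot: [-0.0, 0.988, -0.152, 0.001]
force: [-0.0, -0.1, -0.8]
grip_width: 0.194
grip_force: 39.5
```

send_rows(
  targets=[0, 0, 0, 0, 0, 0.03, -1, 0, 0, 0, 0, 0, 0.04, -1, 0, 0, 0, 0, 0, 0.03, -1, 0, 0, 0, 0, 0, 0, -1, 0, 0, 0, 0, 0, 0, -1],
)

```text
time_s: 19.82
eef_pos: [542.7, 195.6, 57.2]
ee_rot: [-0.0, 0.988, -0.152, 0.0]
force: [-0.4, 0.0, -1.0]
grip_width: 0.197
grip_force: 39.5
```

send_rows(
  targets=[0, 0, 0, 0, 0, 0.02, -1, 0, 0, 0, 0, 0, 0.02, -1, 0, 0, 0, 0, 0, 0, -1, 0, 0, 0, 0, 0, 0, -1],
)

```text
time_s: 20.32
eef_pos: [542.7, 195.6, 54.7]
ee_rot: [-0.0, 0.988, -0.152, 0.0]
force: [0.2, -0.2, -1.1]
grip_width: 0.188
grip_force: 39.5
```

send_rows(
  targets=[0, 0, 0, 0, 0, 0.02, -1, 0, 0, 0, 0, 0, 0, -1, 0, 0, 0, 0, 0, 0, -1],
)

```text
time_s: 20.7
eef_pos: [542.7, 195.7, 53.5]
ee_rot: [-0.0, 0.988, -0.152, 0.0]
force: [-0.1, -0.6, -1.3]
grip_width: 0.193
grip_force: 39.5
```

There's no contact 3.5 mm below the mouth, so the pin is in the hole. I'll lower to the seat.

send_rows(
  targets=[0, 0, 0, 0, 0, 0.04, -1, 0, 0, 0, 0, 0, 0.04, -1, 0, 0, 0, 0, 0, 0.03, -1, 0, 0, 0, 0, 0, 0.02, -1, 0, 0, 0, 0, 0, 0, -1],
)

```text
time_s: 21.32
eef_pos: [542.7, 195.6, 45.6]
ee_rot: [0.0, 0.988, -0.152, -0.0]
force: [-1.0, 0.4, -1.6]
grip_width: 0.192
grip_force: 39.5
```

send_rows(
  targets=[0, 0, 0, 0, 0, 0.02, -1, 0, 0, 0, 0, 0, 0.01, -1, 0, 0, 0, 0, 0, 0, -1, 0, 0, 0, 0, 0, 0, -1],
)

```text
time_s: 21.82
eef_pos: [542.7, 195.7, 43.9]
ee_rot: [-0.0, 0.988, -0.152, 0.0]
force: [-0.5, -0.0, -1.0]
grip_width: 0.198
grip_force: 39.5
```

send_rows(
  targets=[0, 0, 0, 0, 0, 0.01, -1, 0, 0, 0, 0, 0, 0, -1, 0, 0, 0, 0, 0, 0, -1],
)

```text
time_s: 22.2
eef_pos: [542.7, 195.6, 43.3]
ee_rot: [-0.0, 0.988, -0.152, -0.0]
force: [-0.0, -0.0, -1.2]
grip_width: 0.194
grip_force: 39.5
```

send_rows(
  targets=[0, 0, 0, 0, 0, 0.008, -1, 0, 0, 0, 0, 0, 0, -1, 0, 0, 0, 0, 0, 0, -1],
)

```text
time_s: 22.58
eef_pos: [542.8, 195.7, 43.1]
ee_rot: [-0.0, 0.988, -0.152, 0.0]
force: [-1.3, -0.3, 3.8]
grip_width: 0.192
grip_force: 40.1
```

send_rows(
  targets=[0, 0, 0, 0, 0, 0.008, -1, 0, 0, 0, 0, 0, 0, -1, 0, 0, 0, 0, 0, 0, -1],
)

```text
time_s: 22.95
eef_pos: [542.9, 195.7, 43.1]
ee_rot: [-0.0, 0.988, -0.152, 0.0]
force: [-2.5, -1.1, 7.5]
grip_width: 0.191
grip_force: 40.6
```

It seated at the same height as before. I'll relieve the load, open and back away.

send_rows(
  targets=[0, 0, 0, 0, 0, -0.011, -1, 0, 0, 0, 0, 0, 0, -1, 0, 0, 0, 0, 0, 0, -0.5, 0, 0, 0, 0, 0, 0, -0.2, 0, 0, 0, 0, 0, 0, 0.3],
)

```text
time_s: 23.58
eef_pos: [542.7, 195.6, 42.8]
ee_rot: [-0.0, 0.988, -0.152, -0.0]
force: [0.0, -0.8, 0.8]
grip_width: 0.599
grip_force: 0.0
```

send_rows(
  targets=[0, 0, 0, 0, 0, 0, 0.6, 0, 0, 0, 0, 0, 0, 0.6, 0, 0, 0, 0, 0, 0, 0.6, 0, 0, 0, 0, 0, 0, 0.6],
)

```text
time_s: 24.08
eef_pos: [542.7, 195.6, 43.0]
ee_rot: [-0.0, 0.988, -0.152, 0.0]
force: [0.2, 0.0, -0.8]
grip_width: 0.798
grip_force: 0.0
```

send_rows(
  targets=[0, 0, 0, 0, 0, -0.3, 0.6, 0, 0, 0, 0, 0, -0.6, 0.6, 0, 0, 0, 0, 0, -0.8, 0.6, 0, 0, 0, 0, 0, -0.8, 0.6, 0, 0, 0, 0, 0, 0, 0.6],
)

```text
time_s: 24.7
eef_pos: [544.2, 195.9, 196.8]
ee_rot: [-0.001, 0.988, -0.152, 0.004]
force: [-0.1, -0.6, -0.6]
grip_width: 0.804
grip_force: 0.0
```

Run:
```python
from rig import monitor, eyes
import cv2
from h import *
s=monitor.sense();print(s["eef_pos"],s["force"],s["grip_width"])
I=[]
for n in("scene","side","wrist"):
    c=eyes.capture(n);p=c["K"]@(c["R"]@np.array([542,194,55])+c["t"]);x,y=(p[:2]/p[2]).astype(int);print(n,x,y)
    I.append(cv2.resize(c["img"][y-30:y+30,x-20:x+20,::-1],(266,400),interpolation=cv2.INTER_CUBIC))
cv2.imwrite("pics/end.png",np.hstack(I))
```

```text
[544.20898016 195.92868687 196.8191029 ] [-0.11199621 -0.60987406 -0.6133663 ] 0.8035925794798892
scene 337 189
side 290 324
wrist 317 223
```

View pics/end.png

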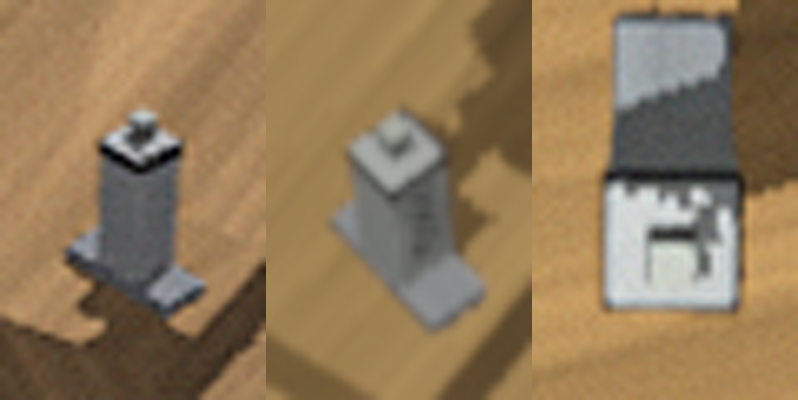

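The gauge stands upright and flat on its rest. The bar now shows about 9 mm above the housing, which fits the roughly 6 mm of pin travel, so the groove is about 8 mm deep.

```bash
python3 -c "
from rig import job;print(job.finish_job())"
```

```text
the job is handed in; nothing more can be done
None
```

I measured the groove at about 8 mm deep, pressing the foot down with about 11 N and holding it still for just over a second; the gauge is back in its rest with the reading still on its bar, the bystanders were left alone, and the job is handed in.

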